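# Put the reference carton away in its sealed sample case

### The job

Put the weighed reference carton away: press the thumb latch of the grey sample case so that its lid springs open, lay the carton that lies on the bench scale flat in the case's cradle, and push the lid down until the latch catches it. Then give the cam a full quarter turn clockwise so that its tongue draws the lid tight onto the seal, and let go. Leave the other things on the table where they are.

Things in the scene. Friction and masses are not known exactly. Their poses are not given: they have to be found in the camera images.
- case: Flat grey sample case, fixed, 184 mm deep (x), 170 mm wide (y), 62 mm high. Origin on the table under it, z up, front at local x -98 mm, back at +86. Local x -98 to -55 is a fixed ledge, top 62 mm up, with the latch at y -40 and the cam at y +40; behind it is the compartment under the lid: inside x -46 to +74, y -78 to +78, floor 10 mm up.
- cradle (a point): Where the carton's centre belongs, at local (10, 0, 31) mm of the case, axes as the case's; the carton's long side goes along y. The cradle is two saddles at y -45 and +45 mm, 18 mm wide, seats 14 mm above the table, 42 mm between upstands (x -11 to +31) that flare to 55 mm at the top, 35 mm up. Between the saddles 72 mm is free for fingers.
- carton_mid (a point): Centre of the reference carton, a closed box 117 x 34 x 34 mm, about 60 g, lying on the pan of the flat bench scale (fixed; pan 25 mm above the table). x is its long side, z up. The centre is 17 mm above the pan.
- latch_button (a point): Middle of the top of the latch's push button, a ribbed steel block 23 mm (x) by 27 mm (y) at local (-82.5, -40) mm of the case, 71 mm above the table, 9 mm above the ledge. Pushed down 5 to 6 mm (about 5 N) it draws back the sprung steel nose, 30 mm behind it, that holds the lid's front edge. Stop: 6.8 mm. A spring raises it again.
- latch (a joint): Push button of the latch, m: 0 up, 0.0068 pressed right down; from 0.0045 the lid is free.
- nose (a joint): Sprung nose of the latch, m: 0 forward over the lid's front edge, 0.0068 drawn back. The lid's edge also pushes it back by its slope when the lid is shut, and it then springs forward over the edge.
- lid (a joint): Lid, rad: 0 drawn tight on the seal; about 0.030 caught by the latch (front edge 4 mm up); 1.75 fully open. Once freed, a damped spring swings it fully open by itself in about 1.5 s and holds it there. Shutting needs 2 to 3 N at the front edge, about 5 N from 0.10 down where the edge meets the nose; the nose snaps over it just below 0.030, and below that the seal pushes back with up to 9 N.
- lid_hinge (a point): Middle of the lid's hinge axis, at local (78, 0, 62) mm of the case; the axis runs along the case's y and lies in the plane of the lid's upper (outer) face. The lid is 170 mm wide and 8 mm thick; its front edge is 131 mm from the axis. Open, its edge stands 191 mm above the table, 23 mm behind the axis. Axes as the case's.
- lid_edge (a point): Point to push on: on the lid's upper (outer) face, mid-width, 111 mm from the hinge axis, 20 mm from the front edge. z is the face's outward normal. A steel keeper 8 mm high with a ramp stands on the lid's front edge at y +27 to +62 mm.
- cam (a joint): Cam, rad: 0 open (tongue and wing along the case's y, tongue to +y, clear of the lid), 1.57 locked (tongue to +x, over the keeper on the lid), where it stops. Turns clockwise seen from above. The tongue meets the keeper's ramp at about 0.8 and its flat top at 1.35. Stiff, at most 0.2 N m; stays where left.
- cam_grip (a point): On the cam's vertical axis, half-way up its black wing grip, 89 mm above the table, at local (-75, +40) mm of the case. The wing is a bar 44 mm long, 12 mm thick, 76 to 101 mm above the table, along this point's y; its flat sides face the point's x. Below it are a 25 mm hub and the tongue, 37 mm long.
- bottle_near_mid (a point): Centre of a small standing bottle, 27 mm across, 74 mm high, beyond the case and the scale. A bystander.
- carton_up_mid (a point): Centre of a small carton standing on end, 34 x 34 x 117 mm, beyond the case and the scale. A bystander.
- labels_mid (a point): Centre of a roll of labels lying flat, 68 mm across and 26 mm high, at the right side of the table. A bystander.
Mind the look-alikes: they are no part of the job. What is shaped like the part that bears carton_mid but orange is not meant.

How it is judged:
On the way, in this order (a step that is already met when the one before it is completed fails the run):
1. the latch is pressed and the lid has sprung open (value of joint lid above 1.5 rad), for 0.2 s.
2. the carton lies in the cradle, let go, with the lid still open (x of carton_mid in the frame of case between 0.003 and 0.017 m and y of carton_mid in the frame of case between -0.018 and 0.018 m and z of carton_mid in the frame of case below 0.0355 m and angle between the x axis of carton_mid and the y axis of case, either way round below 0.15 rad and value of joint lid above 1.2 rad and contact force between the fingers and anything else below 0.3 N), for 0.2 s.
3. the lid is pushed down and caught by the latch, the cam not yet turned (x of carton_mid in the frame of case between 0.003 and 0.017 m and y of carton_mid in the frame of case between -0.018 and 0.018 m and z of carton_mid in the frame of case below 0.0355 m and angle between the x axis of carton_mid and the y axis of case, either way round below 0.15 rad and value of joint lid below 0.042 rad and value of joint nose below 0.002 m and value of joint cam below 0.5 rad and contact force between each of the arm, the fingers and anything else below 0.5 N), for 0.2 s.
At the end, for the whole second after the job is handed in: The carton lies flat in the cradle (centre within 7 mm across and 18 mm along the cradle, height within 4.5 mm, direction within 0.15 rad); the lid is drawn down to under 0.014 rad; the latch's nose is forward over the lid's edge (under 2 mm back); the cam is turned to over 1.38 rad (x of carton_mid in the frame of case between 0.003 and 0.017 m and y of carton_mid in the frame of case between -0.018 and 0.018 m and z of carton_mid in the frame of case below 0.0355 m and angle between the x axis of carton_mid and the y axis of case, either way round below 0.15 rad and value of joint cam above 1.38 rad and value of joint lid below 0.014 rad and value of joint nose below 0.002 m); the robot touches nothing.
It fails at once if the bottle is pushed away or knocked over (moved over 25 mm) (distance of bottle_near_mid from where it was at the start of the episode above 0.025 m).
It fails at once if the standing carton is pushed away or knocked over (moved over 25 mm) (distance of carton_up_mid from where it was at the start of the episode above 0.025 m).
It fails at once if the label roll is pushed away or knocked over (moved over 25 mm) (distance of labels_mid from where it was at the start of the episode above 0.025 m).
It also fails if it takes over 72 s, if anything falls off the work surface, if the arm or the gripper's body presses on something with over 40 N, if the wrist force passes 120 N, or if a joint passes its speed limit or range.

### The arm

A 6-joint arm with a two-finger parallel gripper is mounted at the origin on a cart in front of the work surface, level with it; the furniture and walls round the work are solid. World frame = base frame: x ahead of the robot, y to its left, z up, the work surface at z = 0. Lengths are in m, angles in rad, forces in N, time in s.
With the tool pointing down it reaches from about 0.375 to 0.9 m from the base axis. Payload 3.1 kg.
Tool frame: the origin (TCP) lies at the very end of the fingers, on their centre line; the grasp point (between the pads) lies 19 mm behind it; z points along the fingers, y is the line along which they close (so a half turn about z gives the same grasp; the last joint's range is limited). The gripper opens to 87 mm and grips with 3 to 60 N. Pads are 19 mm wide; open, the fingers measure 117 mm over their backs; the gripper's body (75 mm by 190 mm) begins 51 mm behind the grasp point.
Start: joints at [1.157, 0.527, 1.433, -0, 1.181, -0.178], TCP at [0.145, 0.608, 0.2] pointing down, gripper open.
Joint ranges: [-3.08, 3.08], [-0.75, 2.2], [0.22, 2.44], [-1.43, 4.57], [0, 2.65], [-2.85, 2.85]. Speed limits (rad/s): [2.79, 2.79, 3.14, 3.14, 3.14, 3.14].

### API

Orientations are given as a unit quaternion [x, y, z, w].
In Python, from rig import robot gives the robot as it stands. The module is installed in compiled form; this text tells all that it offers.
- The arm moves only by the tool servo_tool, never from a script. Its argument "rows" is one flat list of numbers, 5 for each row, row after row: the closure, from -1 (fully open) to 1 (shut), so that 0 is half open, then the shift along the tool's x, y, z in m, then the turn about the tool's z in degrees. A call has 1 to 5 rows; each row shifts and turns the commanded pose from where the row before left it, along the tool's axes as they then stand; what a row does not reach is not made up. A row lasts 1/12 s, in which the tool goes at most 41.7 mm and 7.16 degrees, less where a joint would pass 70% of its speed; a pose out of reach is approached as far as the arm can. A call with a gripper value outside its range is refused whole. The fingers move at their own pace and stop on an object; "newtons" is the grip in N (left out, the last holds). Time passes only in rows, so rows that do not move let the fingers close. It gives the time, the measured TCP pose, the force, the opening and the grip force at its end, in the units of the state.
- robot.get_obs(): the state, without advancing time (a new reading comes with each control period).
- robot.camera(name): name is "scene" or "top" or "wrist"; returns a dict with "pixels" (384x512x3 uint8, red, green, blue), "intrinsics" (3x3 intrinsics, pixels), "rvec" (rotation vector, rad) and "tvec" (3), from world to camera coordinates, as OpenCV has them; the wrist camera has in their place "mount" (4x4, takes a point from camera to tool coordinates, whose origin is the TCP and whose axes are the flange's). Camera axes: x right, y down, z forward; pixel columns grow to the right and rows downward; lengths in m; the calibration is good to about 2 mm. The wrist camera is an equidistant fisheye: a pixel r from the principal point sees the ray r / f radians off the axis. A picture is of the moment at which its call begins: read the wrist's pose just before it. There is no depth.
- robot.hand_in(): hands the job in; it is judged then, once.
Trained networks look in a picture, given as the dict that the camera call returned (one of the last four; its "shot" number tells which), for a name from the list of things; names that differ only in an ending like _2 or _b are one class to them, and where a whole thing is asked for, a point or a joint stands for the part that bears it (a point fixed in the world has none). Each returns a list of dicts, best first, with "score" (0 to 1); they miss things now and then, are a little off and sometimes report something else, mostly with a low value. They report only what shows in the picture. A call takes as long as a camera call. They do not tell look-alikes from the thing itself.
- robot.spot_in(picture, query): "at" ([x, y, z] in m, in world coordinates, good to about 4 mm: the middle of the surface that is visible of it).
- robot.outline_of(picture, query): "region" (384x512 bool, what is visible of it).
- robot.place_of(picture, query): "at" ([x, y, z] in m, in world coordinates, good to about 4 mm: a listed point, or the origin of a listed thing).
The state is a dict: "time": time; "q": joint angles; "joint_velocities": joint speeds; "joint_torque": joint torques, N m; "position": TCP position; "tool_rot": TCP orientation; "ft_force": force on the tool from outside, world axes, zero at the start; "moment": the same for the moment, N m; "grip_width": finger opening in m; "grip_force": force on a finger pad.
Only numpy, scipy, OpenCV 4.12 (cv2) and the standard library are available. Lean on these libraries where they do the work, as an engineer would, in place of code of your own. Each camera call takes 0.05 s, during which the arm holds its last target. There are 200 camera calls.

## Working session

There is one attempt and no reset: what is moved stays moved. The work goes in short steps, Python scripts to look and compute and a tool call to move; the robot and the scene stay as the last step left them, time stands still between calls to the robot, and variables do not carry over. Pictures are saved under pics/ and viewed, at most 10 in all, crops included, and the job is handed in when it is done.

Besides the shell and the picture viewer there is one more tool, called after "Emit:" in YAML: its name, and indented under it one key for each argument. servo_tool: Moves the arm, as the interface text tells. Its arguments: {"type":"object","properties":{"rows":{"type":"array","items":{"type":"number"}},"newtons":{"type":"number"}},"required":["rows"]}

```bash
mkdir -p pics
python3 - <<'E'
from rig import robot
import cv2, numpy as np
o=robot.get_obs(); print(o['time'],o['position'],o['tool_rot'],o['grip_width'])
for c in ['top','scene']:
    p=robot.camera(c); cv2.imwrite(f'pics/{c}0.png',p['pixels'][...,::-1])
    for n in ['case','cradle','carton_mid','latch_button','lid_hinge','lid_edge','cam_grip','bottle_near_mid','carton_up_mid','labels_mid']:
        r=robot.place_of(p,n); print(c,n,[(np.round(d['at'],3).tolist(),round(d['score'],2)) for d in r[:3]])
E
```

```text
0.0 [0.1450677  0.60714512 0.19888846] [ 1.17120670e-01  9.93117131e-01 -1.01072257e-03 -3.00458147e-04] 0.08676954446532081
top case [([0.533, -0.176, 0.003], 0.76)]
top cradle [([0.54, -0.176, 0.031], 0.62)]
top carton_mid [([0.493, 0.007, 0.019], 0.98), ([0.522, 0.181, 0.046], 0.79)]
top latch_button [([0.446, -0.214, 0.074], 0.56)]
top lid_hinge [([0.613, -0.178, 0.064], 0.76)]
top lid_edge []
top cam_grip [([0.46, -0.134, 0.09], 0.56)]
top bottle_near_mid [([0.639, 0.01, 0.034], 0.61)]
top carton_up_mid [([0.727, -0.298, 0.06], 0.59), ([0.544, -0.175, 0.032], 0.2)]
top labels_mid [([0.445, -0.392, 0.012], 0.9)]
scene case [([0.536, -0.181, -0.004], 0.59)]
scene cradle [([0.544, -0.176, 0.029], 0.75)]
scene carton_mid [([0.498, 0.006, 0.021], 0.8), ([0.523, 0.175, 0.043], 0.71)]
scene latch_button [([0.447, -0.214, 0.072], 0.51)]
scene lid_hinge [([0.611, -0.181, 0.062], 0.83), ([0.723, -0.299, 0.06], 0.75), ([0.638, 0.013, 0.036], 0.62)]
scene lid_edge [([0.498, -0.174, 0.066], 0.9)]
scene cam_grip [([0.462, -0.133, 0.085], 0.52)]
scene bottle_near_mid [([0.639, 0.013, 0.037], 0.48)]
scene carton_up_mid [([0.726, -0.299, 0.06], 0.57)]
scene labels_mid [([0.443, -0.394, 0.012], 0.92)]
```

View pics/top0.png

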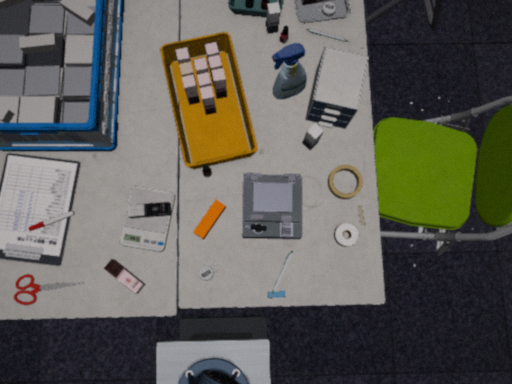

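View pics/scene0.png

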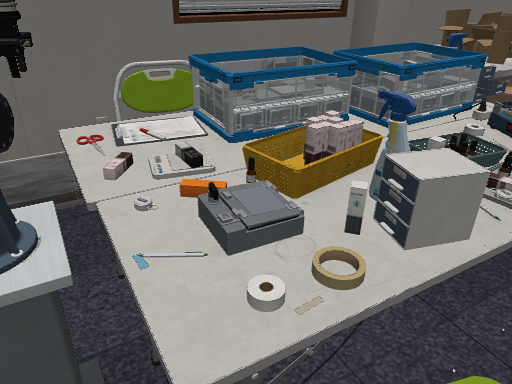

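```bash
cat > h.py <<'E'
from rig import robot
import cv2, numpy as np
from scipy.spatial.transform import Rotation as R
def ray(p,uv,z):
    K=p['intrinsics'];Rm=R.from_rotvec(np.ravel(p['rvec'])).as_matrix();t=np.ravel(p['tvec'])
    c=-Rm.T@t; uv=np.atleast_2d(uv).astype(float)
    d=(Rm.T@np.linalg.inv(K)@np.c_[uv,np.ones(len(uv))].T).T
    return c+d*((z-c[2])/d[:,2])[:,None]
def yaw():
    return np.degrees(np.arctan2(*(R.from_quat(robot.get_obs()['tool_rot']).as_matrix()[[1,0],0])))
E
python3 - <<'E'
from h import *
p=robot.camera('top')
for n,z in [('carton_mid',.059),('case',.062),('cam_grip',.1),('latch_button',.071),('lid_edge',.062)]:
    for d in robot.outline_of(p,n)[:2]:
        m=d['region'].astype(np.uint8); uv=np.argwhere(m)[:,::-1]
        w=ray(p,uv,z)[:,:2]; r=cv2.minAreaRect(w.astype(np.float32)*1000)
        col=p['pixels'][d['region']].mean(0)
        print(n,round(d['score'],2),np.round(r[0],1),np.round(r[1],1),round(r[2],1),col.round(),uv.mean(0).round())
print(yaw(), robot.get_obs()['time'])
Rm=R.from_rotvec(np.ravel(p['rvec'])).as_matrix();print('cam',-Rm.T@np.ravel(p['tvec']))
E
```

```text
carton_mid 0.72 [ 729.  -299.9] [42.  68.3] 44.4 [110. 108. 109.] [312. 136.]
carton_mid 0.55 [488.3   3.9] [ 38.3 113.4] 54.8 [184. 100.  15.] [209. 219.]
case 0.88 [ 523.7 -174.7] [169.  188.6] 87.7 [ 99. 101. 109.] [272. 206.]
cam_grip 0.46 [ 456.3 -125.1] [49.6 16.6] 88.9 [42. 42. 46.] [256. 228.]
cam_grip 0.34 [511.6 167. ] [ 38.6 116. ] 3.4 [76. 74. 74.] [148. 210.]
lid_edge 0.95 [ 546.8 -174.8] [170.6 142.4] 87.7 [106. 108. 116.] [272. 199.]
166.54811900280743 1.4
cam [ 0.31583411 -0.0914328   1.39517417]
```

The top view shows the grey case at (272,206) and the bench scale with its black carton at (152,210). The orange look-alike is at (209,219). The scene view shows the same layout, with the cam on the far side of the ledge. Next I fit the case pose and check the carton's direction.

```bash
cat >> h.py <<'E'
LOC={'latch_button':(-82.5,-40),'cam_grip':(-75,40),'lid_hinge':(78,0),'cradle':(10,0),'case':(0,0),'lid_edge':(-33,0)}
def fit(A,B):
    A=np.array(A,float);B=np.array(B,float);a=A-A.mean(0);b=B-B.mean(0)
    th=np.arctan2((a[:,0]*b[:,1]-a[:,1]*b[:,0]).sum(),(a*b).sum())
    M=np.array([[np.cos(th),-np.sin(th)],[np.sin(th),np.cos(th)]])
    return th,B.mean(0)-M@A.mean(0),M
def todelta(goal):
    o=robot.get_obs();return R.from_quat(o['tool_rot']).as_matrix().T@(np.array(goal)-o['position'])
E
python3 - <<'E'
from h import *
A=[];B=[]
for c in ['top','scene']:
    p=robot.camera(c)
    for n in LOC:
        for d in robot.place_of(p,n)[:1]:
            if np.hypot(d['at'][0]-.53,d['at'][1]+.175)<.13: A.append(LOC[n]);B.append(np.array(d['at'][:2])*1000)
    if c=='top':
        for n,z in [('case',.062),('lid_edge',.062)]:
            m=robot.outline_of(p,n)[0]['region']; w=ray(p,np.argwhere(m)[:,::-1],z)[:,:2].astype(np.float32)*1000
            print(n,cv2.boxPoints(cv2.minAreaRect(w)).round(1).tolist())
        for d in robot.outline_of(p,'carton_mid')+robot.outline_of(p,'cam_grip'):
            m=d['region'];u=np.argwhere(m)[:,::-1]
            if abs(u.mean(0)-[150,210]).max()<15: print('carton',cv2.boxPoints(cv2.minAreaRect(ray(p,u,.059)[:,:2].astype(np.float32)*1000)).round(1).tolist())
        # dark pixels near scale
        g=p['pixels'].max(2);s=np.zeros_like(g);s[198:222,122:178]=1
        u=np.argwhere((g<70)&(s>0))[:,::-1];print(len(u),cv2.boxPoints(cv2.minAreaRect(ray(p,u,.059)[:,:2].astype(np.float32)*1000)).round(1).tolist())
th,t,M=fit(A,B);print(np.degrees(th),t,(np.array(B)-(np.array(A)@M.T+t)).round(1).tolist())
for n in LOC: print(n,(M@LOC[n]+t).round(1))
w=robot.camera('wrist');print(w['mount'].round(3).tolist())
E
```

```text
case [[426.5, -258.70001220703125], [620.0999755859375, -262.8999938964844], [623.7999877929688, -92.4000015258789], [430.1000061035156, -88.19999694824219]]
lid_edge [[475.29998779296875, -257.29998779296875], [611.7000122070312, -262.79998779296875], [618.5999755859375, -93.9000015258789], [482.29998779296875, -88.30000305175781]]
carton [[494.8999938964844, 233.60000610351562], [501.5, 116.69999694824219], [540.2999877929688, 118.80000305175781], [533.7999877929688, 235.8000030517578]]
341 [[496.3999938964844, 95.0999984741211], [536.7000122070312, 94.4000015258789], [539.2000122070312, 224.8000030517578], [498.8999938964844, 225.60000610351562]]
-2.767646330989255 [ 532.51340669 -177.06654837] [[0.0, -0.1], [3.6, 1.4], [3.0, 0.9], [-1.5, 1.4], [-0.4, 2.8], [-1.6, -1.4], [0.2, -3.6], [-1.9, 2.5], [-2.2, -1.1], [1.2, 0.6], [1.4, -4.3], [-1.8, 0.8]]
latch_button [ 448.2 -213. ]
cam_grip [ 459.5 -133.5]
lid_hinge [ 610.4 -180.8]
cradle [ 542.5 -177.5]
case [ 532.5 -177.1]
lid_edge [ 499.6 -175.5]
[[-0.001, -0.958, -0.288, 0.08], [1.0, -0.001, 0.0, 0.0], [-0.0, -0.288, 0.958, -0.184], [0.0, 0.0, 0.0, 1.0]]
```

Emit:
servo_tool:
  rows: [1, 0, 0, 0, -5.5, 1, -0.03, -0.025, 0, -5.5, 1, -0.03, -0.028, 0, 0, 1, -0.03, -0.028, 0, 0, 1, -0.03, -0.028, 0, 0]

```text
time: 2.77
position: [0.2586, 0.4901, 0.1999]
tool_rot: [0.021, 1.0, 0.0, 0.0]
ft_force: [0.5, 0.2, 1.0]
grip_width: 0.0617
grip_force: 0.0
```

Emit:
servo_tool:
  rows: [1, -0.03, -0.028, 0, 0, 1, -0.03, -0.028, 0, 0, 1, -0.03, -0.028, 0, 0, 1, -0.03, -0.028, 0, 0, 1, -0.03, -0.028, 0, 0]

```text
time: 3.18
position: [0.4031, 0.3433, 0.2001]
tool_rot: [0.021, 1.0, 0.0, 0.0]
ft_force: [0.9, -0.2, -0.6]
grip_width: 0.0284
grip_force: 0.0
```

Emit:
servo_tool:
  rows: [1, 0, -0.04, 0, 0, 1, 0, -0.04, 0, 0, 1, 0, -0.04, 0, 0, 1, 0, -0.04, 0, 0, 1, 0, -0.04, 0, 0]

```text
time: 3.6
position: [0.393, 0.1434, 0.2001]
tool_rot: [0.021, 1.0, 0.0, 0.0]
ft_force: [1.0, -0.1, 0.2]
grip_width: 0.0015
grip_force: 0.0
```

Emit:
servo_tool:
  rows: [1, 0, -0.04, 0, 0, 1, 0, -0.04, 0, 0, 1, 0, -0.04, 0, 0, 1, 0, -0.04, 0, 0, 1, 0, -0.04, 0, 0]

```text
time: 4.02
position: [0.3844, -0.0567, 0.2002]
tool_rot: [0.021, 1.0, -0.0, 0.001]
ft_force: [1.3, 0.2, -0.3]
grip_width: 0.0007
grip_force: 0.0
```

Emit:
servo_tool:
  rows: [1, -0.01, -0.04, 0, 0, 1, -0.01, -0.04, 0, 0, 1, -0.012, -0.04, 0.02, 0, 1, -0.015, -0.033, 0.03, 0, 1, 0, 0, 0.03, 0]

```text
time: 4.43
position: [0.4283, -0.2109, 0.1263]
tool_rot: [0.024, 1.0, -0.005, 0.006]
ft_force: [0.5, 0.6, 0.1]
grip_width: 0.0005
grip_force: 0.0
```

Run:
```python
from h import *
o=robot.get_obs();print(o['position'],yaw(),o['ft_force'])
w=robot.camera('wrist')
for n in ['latch_button','cam_grip','lid_hinge','lid_edge','case']:
    print(n,[(np.round(d['at'],4).tolist(),round(d['score'],2)) for d in robot.place_of(w,n)[:2]], [(np.round(d['at'],4).tolist(),round(d['score'],2)) for d in robot.spot_in(w,n)[:1]])
s=robot.camera('scene')
cv2.imwrite('pics/a.png',np.hstack([w['pixels'][::1,::1],s['pixels'][:,80:368]])[...,::-1])
```

```text
[ 0.4282656  -0.21085243  0.12628743] 177.2963353770879 [0.53355885 0.59759678 0.12624446]
latch_button [([0.4523, -0.2147, 0.0756], 0.75)] [([0.4441, -0.2136, 0.0759], 0.85)]
cam_grip [([0.4545, -0.1353, 0.0876], 0.94)] [([0.4544, -0.1292, 0.0858], 0.81)]
lid_hinge [] [([0.4433, -0.2116, 0.0729], 0.71)]
lid_edge [] [([0.5404, -0.0987, 0.0691], 0.88)]
case [] [([0.4428, -0.1705, 0.0626], 0.8)]
```

View pics/a.png

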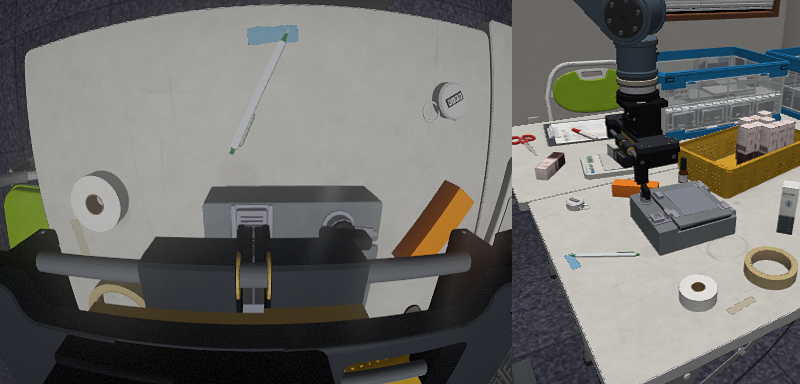

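The wrist image shows the button at (250,222), straight ahead of the closed fingers. The gripper body spans about 190 mm along tool y, so it will matter near the open lid. I'll press the latch now.

Emit:
servo_tool:
  rows: [1, -0.02, -0.002, 0, 0, 1, 0, 0, 0.02, 0, 1, 0, 0, 0.02, 0, 1, 0, 0, 0, 0, 1, 0, 0, 0, 0]

```text
time: 5.45
position: [0.4417, -0.2039, 0.0849]
tool_rot: [0.021, 1.0, 0.001, -0.001]
ft_force: [-0.2, 0.3, -0.1]
grip_width: 0.0004
grip_force: 0.0
```

Run:
```python
from h import *
o=robot.get_obs();print(o['position'],yaw(),o['ft_force'])
w=robot.camera('wrist');print(w['intrinsics'])
s=robot.camera('scene')['pixels'];
cv2.imwrite('pics/b.png',np.hstack([cv2.resize(s[60:260,170:330],(480,600),interpolation=2),cv2.resize(w['pixels'][120:320,170:270],(300,600))])[...,::-1])
```

```text
[ 0.44173075 -0.20390591  0.08494356] 177.5614200696789 [-0.20718415  0.33286841 -0.10179671]
[[297.31863964   0.         253.0868225 ]
 [  0.         297.31863964 192.75780001]
 [  0.           0.           1.        ]]
```

View pics/b.png

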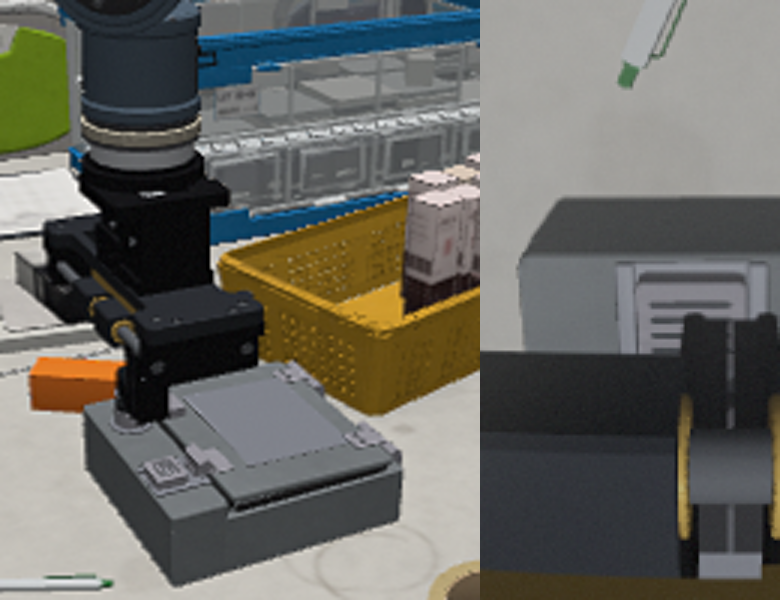

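Emit:
servo_tool:
  rows: [1, -0.004, -0.008, 0, 0, 1, 0, 0, 0.01, 0, 1, 0, 0, 0.005, 0, 1, 0, 0, 0.003, 0, 1, 0, 0, 0, 0]

```text
time: 5.97
position: [0.4458, -0.2128, 0.0671]
tool_rot: [0.022, 1.0, 0.0, -0.0]
ft_force: [-0.4, -0.4, 0.4]
grip_width: 0.0005
grip_force: 0.0
```

Emit:
servo_tool:
  rows: [1, 0, 0, 0.0015, 0, 1, 0, 0, 0.0015, 0, 1, 0, 0, 0, 0, 1, 0, 0, 0, 0]

```text
time: 6.3
position: [0.4461, -0.2127, 0.0644]
tool_rot: [0.021, 1.0, -0.0, 0.0]
ft_force: [-0.6, -0.0, -0.7]
grip_width: 0.0008
grip_force: 0.0
```

Run:
```python
from h import *
o=robot.get_obs();print(o['position'],yaw(),o['ft_force'])
w=robot.camera('wrist');s=robot.camera('scene')
for n in ['latch_button','lid_edge']:
  for p in (w,s): print(n,[(np.round(d['at'],4).tolist(),round(d['score'],2)) for d in robot.place_of(p,n)[:1]])
cv2.imwrite('pics/c.png',np.hstack([cv2.resize(s['pixels'][100:260,170:330],(400,600),interpolation=2),cv2.resize(w['pixels'][150:300,180:330],(400,600))])[...,::-1])
```

```text
[ 0.44609757 -0.21273249  0.0643762 ] 177.55553265803522 [-0.62563133 -0.04093831 -0.74628374]
latch_button [([0.4524, -0.2153, 0.071], 0.98)]
latch_button [([0.4461, -0.217, 0.0715], 0.49)]
lid_edge []
lid_edge [([0.4984, -0.1753, 0.0712], 0.71)]
```

View pics/c.png

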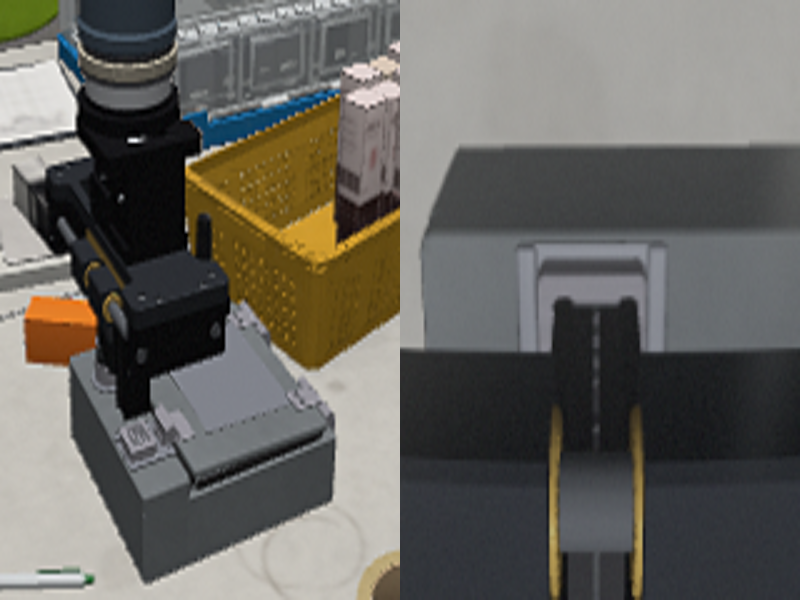

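The fingertips sit over the button at (595,300) in the crop, but there's no force yet. I'll keep going down gently.

Emit:
servo_tool:
  rows: [1, 0, -0.001, 0.0015, 0, 1, 0, 0, 0.0015, 0, 1, 0, 0, 0, 0, 1, 0, 0, 0, 0]

```text
time: 6.93
position: [0.4459, -0.2137, 0.0611]
tool_rot: [0.021, 1.0, 0.0, -0.0]
ft_force: [-0.2, -0.0, 0.2]
grip_width: 0.0006
grip_force: 0.0
```

Emit:
servo_tool:
  rows: [1, 0, 0, 0.0015, 0, 1, 0, 0, 0.0015, 0, 1, 0, 0, 0, 0, 1, 0, 0, 0, 0]

```text
time: 7.27
position: [0.4459, -0.2137, 0.0582]
tool_rot: [0.021, 1.0, 0.0, -0.0]
ft_force: [0.4, 0.0, 0.9]
grip_width: 0.0005
grip_force: 0.0
```

Emit:
servo_tool:
  rows: [1, 0, 0, 0.0015, 0, 1, 0, 0, 0.0015, 0, 1, 0, 0, 0, 0, 1, 0, 0, 0, 0]

```text
time: 7.6
position: [0.4459, -0.2137, 0.0552]
tool_rot: [0.021, 1.0, 0.0, -0.0]
ft_force: [-0.2, 0.3, 1.1]
grip_width: 0.0006
grip_force: 0.0
```

Run:
```python
from h import *
o=robot.get_obs();print(o['position'],o['ft_force'])
K=robot.camera('scene')
Rm=R.from_rotvec(np.ravel(K['rvec']));
def pr(x): return cv2.projectPoints(np.array([x],float),K['rvec'],K['tvec'],K['intrinsics'],None)[0].ravel().round(1)
print('tcp',pr(o['position']),'btn',pr([.448,-.213,.071]))
s=K['pixels'];cv2.imwrite('pics/d.png',cv2.resize(s[140:240,180:280],(600,600),interpolation=2)[...,::-1])
```

```text
[ 0.44594333 -0.21369853  0.05515268] [-0.23999933  0.28479093  1.12742276]
tcp [223.7 223.4] btn [224.3 216.5]
```

View pics/d.png

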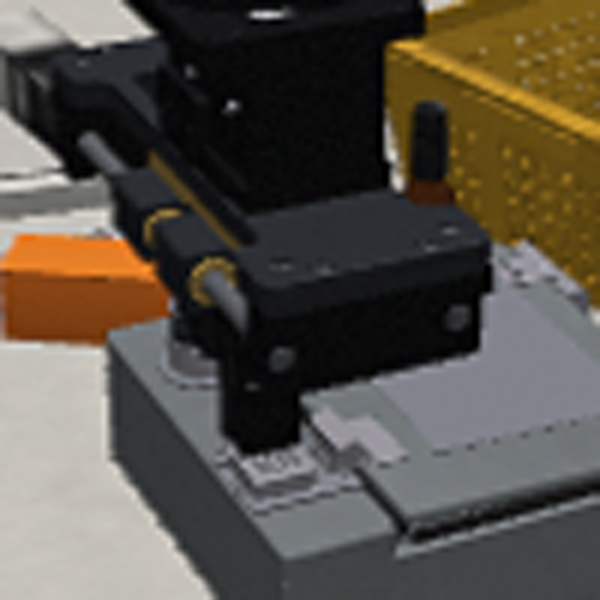

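The scene crop shows the fingertip just meeting the button at (265,455), with the reported z about 16 mm lower than expected. I'll keep pressing and watch the force.

Emit:
servo_tool:
  rows: [1, 0, 0, 0.0015, 0, 1, 0, 0, 0.0015, 0, 1, 0, 0, 0, 0, 1, 0, 0, 0, 0]

```text
time: 7.98
position: [0.4459, -0.2137, 0.0522]
tool_rot: [0.021, 1.0, 0.0, -0.0]
ft_force: [-0.0, 0.7, -0.4]
grip_width: 0.0002
grip_force: 0.0
```

Emit:
servo_tool:
  rows: [1, 0, 0, 0.0015, 0, 1, 0, 0, 0.0015, 0, 1, 0, 0, 0, 0, 1, 0, 0, 0, 0]

```text
time: 8.32
position: [0.4459, -0.2137, 0.0491]
tool_rot: [0.021, 1.0, 0.0, -0.0]
ft_force: [0.0, 0.1, -0.3]
grip_width: 0.0004
grip_force: 0.0
```

Emit:
servo_tool:
  rows: [1, 0, 0, 0.001, 0, 1, 0, 0, 0.001, 0, 1, 0, 0, 0, 0, 1, 0, 0, 0, 0]

```text
time: 8.65
position: [0.4461, -0.2138, 0.0475]
tool_rot: [0.021, 1.0, -0.0, 0.0]
ft_force: [-0.8, 0.6, 2.2]
grip_width: 0.0005
grip_force: 1.5
```

Emit:
servo_tool:
  rows: [1, 0, 0, 0.0015, 0, 1, 0, 0, 0.001, 0, 1, 0, 0, 0, 0, 1, 0, 0, 0, 0]

```text
time: 8.98
position: [0.4462, -0.2139, 0.0449]
tool_rot: [0.021, 1.0, -0.0, 0.0]
ft_force: [1.2, -0.3, 2.4]
grip_width: 0.0005
grip_force: 1.1
```

Emit:
servo_tool:
  rows: [1, 0, 0, 0.001, 0, 1, 0, 0, 0.0005, 0, 1, 0, 0, 0, 0, 1, 0, 0, 0, 0]

```text
time: 9.32
position: [0.4462, -0.2139, 0.0434]
tool_rot: [0.021, 1.0, -0.0, 0.0]
ft_force: [0.3, 0.2, 3.7]
grip_width: 0.0004
grip_force: 2.2
```

Run:
```python
from h import *
o=robot.get_obs();print(o['time'],o['position'],o['ft_force'])
s=robot.camera('scene')
for n in ['lid_edge','lid_hinge']: print(n,[(np.round(d['at'],4).tolist(),round(d['score'],2)) for d in robot.place_of(s,n)[:2]])
```

```text
9.3167 [ 0.44621734 -0.21390257  0.04338918] [0.29242444 0.20055402 3.67303406]
lid_edge [([0.5109, -0.1741, 0.1164], 0.91)]
lid_hinge [([0.6106, -0.1826, 0.0592], 0.97)]
```

Emit:
servo_tool:
  rows: [1, 0, 0, 0, 0, 1, 0, 0, -0.01, 0, 1, 0.01, 0, -0.03, 0, 1, 0, 0.02, -0.04, 0, 1, 0, 0.04, -0.04, 0]

```text
time: 9.88
position: [0.4383, -0.167, 0.1516]
tool_rot: [0.023, 1.0, -0.001, 0.0]
ft_force: [0.6, 0.1, 0.4]
grip_width: 0.0009
grip_force: 0.0
```

Emit:
servo_tool:
  rows: [1, 0, 0.04, -0.03, 0, 0.2, 0, 0.04, 0, 0, 0, 0, 0.04, 0, 0, -0.2, 0, 0.04, 0, 0, -0.5, 0, 0.04, 0, 0]

```text
time: 10.3
position: [0.4456, 0.0297, 0.1755]
tool_rot: [0.022, 1.0, 0.0, -0.0]
ft_force: [0.9, -0.4, 0.7]
grip_width: 0.0197
grip_force: 0.0
```

Emit:
servo_tool:
  rows: [-0.5, 0, 0.04, 0, 0, -0.5, 0, 0.03, 0, 0, -0.5, 0, 0.01, 0, 0, -0.5, 0, 0, 0, 0, -0.5, 0, 0, 0, 0]

```text
time: 10.72
position: [0.4494, 0.1076, 0.175]
tool_rot: [0.021, 1.0, -0.0, -0.0]
ft_force: [0.6, -0.3, 0.5]
grip_width: 0.0524
grip_force: 0.0
```

Run:
```python
from h import *
o=robot.get_obs();print(o['time'],o['position'],o['ft_force'],o['grip_width'],yaw())
for c in ['scene','top','wrist']:
    s=robot.camera(c)
    for n in ['lid_edge','lid_hinge','cradle','case','carton_mid','cam_grip']: print(c,n,[(np.round(d['at'],4).tolist(),round(d['score'],2)) for d in robot.place_of(s,n)[:3]])
    if c=='scene': a=s['pixels'][100:260,120:320]
    if c=='wrist': b=s['pixels']
cv2.imwrite('pics/e.png',np.hstack([cv2.resize(a,(480,384)),b[:,192:]])[...,::-1])
```

```text
10.7167 [0.44940852 0.10756516 0.17497012] [ 0.57370636 -0.27163487  0.51380593] 0.052370345221230116 177.64544784784223
scene lid_edge [([0.6259, -0.1786, 0.1758], 0.89)]
scene lid_hinge [([0.611, -0.1776, 0.0619], 0.71)]
scene cradle [([0.5446, -0.1767, 0.0286], 0.76)]
scene case [([0.5366, -0.1794, -0.0011], 0.91), ([0.6272, -0.1802, 0.1733], 0.53)]
scene carton_mid [([0.5237, 0.1752, 0.0443], 0.88), ([0.4981, 0.0055, 0.0191], 0.86)]
scene cam_grip [([0.4567, -0.1344, 0.0852], 0.51)]
top lid_edge [([0.6294, -0.1786, 0.1737], 0.91)]
top lid_hinge [([0.61, -0.1821, 0.0648], 0.64), ([0.5421, -0.178, 0.0301], 0.18)]
top cradle [([0.5405, -0.1765, 0.0295], 0.85)]
top case [([0.5359, -0.177, 0.0013], 0.91)]
top carton_mid [([0.4947, 0.0037, 0.0188], 0.86), ([0.6291, -0.1773, 0.1723], 0.67)]
top cam_grip [([0.4495, -0.2142, 0.0708], 0.68), ([0.462, -0.1316, 0.0866], 0.57)]
wrist lid_edge []
wrist lid_hinge []
wrist cradle [([0.5462, -0.1803, 0.0348], 0.62)]
wrist case [([0.5339, -0.1779, 0.0014], 0.75)]
wrist carton_mid [([0.5193, 0.1704, 0.0436], 0.75), ([0.4907, 0.0051, 0.0161], 0.7)]
wrist cam_grip [([0.4565, -0.1328, 0.089], 0.62), ([0.5218, 0.1748, 0.0447], 0.24)]
```

View pics/e.png

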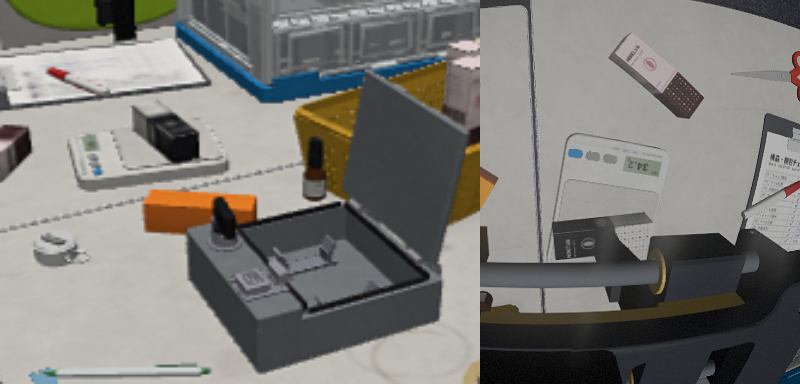

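The lid is open, and the crop shows the empty cradle at (305,260). The carton is on the scale at (165,130). I'll check the gripper body's geometry against crop d and get the carton's direction.

Run:
```python
from h import *
K=robot.camera('scene')
def pr(x): return cv2.projectPoints(np.array([x],float),K['rvec'],K['tvec'],K['intrinsics'],None)[0].ravel().round(1)
Rm=R.from_rotvec(np.ravel(K['rvec'])).as_matrix();print('cam',-Rm.T@np.ravel(K['tvec']))
def cr(u): return (np.array(u)-[180,140])*6
for dz in (.05,.07,.09):
  for dx in(-.0375,.0375):
    for dy in (-.095,.095): print(dz,dx,dy,cr(pr([.446+dx,-.2137+dy,.0552+dz])).round())
p=robot.camera('top'); g=p['pixels']
# carton pixels: darker than pan
for c,pp in (('top',p),('scene',K)):
  for n in ['carton_mid','cam_grip','carton_up_mid']:
    for d in robot.outline_of(pp,n):
      u=np.argwhere(d['region'])[:,::-1];w=ray(pp,u,.059)[:,:2]
      if np.hypot(*(w.mean(0)-[.52,.175]))<.04:
        r=cv2.minAreaRect(w.astype(np.float32)*1000);print(c,n,d['score'],cv2.boxPoints(r).round().tolist(),w.mean(0))
  for n in ['carton_mid']:
    print([(d['at'],d['score']) for d in robot.spot_in(pp,n)])
```

```text
cam [ 0.14776004 -0.85145954  0.51498442]
0.05 -0.0375 -0.095 [284. 547.]
0.05 -0.0375 0.095 [ 50. 281.]
0.05 0.0375 -0.095 [500. 482.]
0.05 0.0375 0.095 [239. 237.]
0.07 -0.0375 -0.095 [284. 490.]
0.07 -0.0375 0.095 [ 46. 232.]
0.07 0.0375 -0.095 [502. 427.]
0.07 0.0375 0.095 [238. 189.]
0.09 -0.0375 -0.095 [283. 432.]
0.09 -0.0375 0.095 [ 43. 181.]
0.09 0.0375 -0.095 [504. 371.]
0.09 0.0375 0.095 [237. 140.]
[([0.493, 0.0053, 0.0356], 0.81)]
scene carton_mid 0.9 [[479.0, 246.0], [481.0, 57.0], [546.0, 57.0], [545.0, 247.0]] [0.51079281 0.14924014]
[([0.5173, 0.1536, 0.0528], 0.93), ([0.4795, 0.0056, 0.0321], 0.88)]
```

Emit:
servo_tool:
  rows: [-0.4, 0, 0, 0, 7, -0.4, 0, 0, 0, 7, -0.4, 0, 0, 0, 7, -0.4, 0, 0, 0, 7, -0.4, 0, 0, 0, 7]

```text
time: 12.68
position: [0.4498, 0.1078, 0.175]
tool_rot: [0.324, 0.946, -0.0, -0.0]
ft_force: [-0.5, 0.1, -0.3]
grip_width: 0.0607
grip_force: 0.0
```

Emit:
servo_tool:
  rows: [-0.4, 0, 0, 0, 7, -0.4, 0, 0, 0, 7, -0.4, 0, 0, 0, 7, -0.4, 0, 0, 0, 7, -0.4, 0, 0, 0, 7]

```text
time: 13.1
position: [0.4497, 0.1078, 0.175]
tool_rot: [0.593, 0.805, -0.0, -0.0]
ft_force: [-0.5, -0.5, 0.2]
grip_width: 0.0608
grip_force: 0.0
```

Emit:
servo_tool:
  rows: [-0.4, 0, 0, 0, 7, -0.4, 0, 0, 0, 7, -0.4, 0.032, 0.037, 0, 0, -0.4, 0.033, 0.038, 0, 0, -0.4, 0, 0, 0, 0]

```text
time: 13.52
position: [0.5163, 0.1699, 0.1759]
tool_rot: [0.684, 0.729, 0.005, 0.003]
ft_force: [1.4, -0.2, 0.1]
grip_width: 0.061
grip_force: 0.0
```

```bash
cat >> h.py <<'E'
def wray(w,o,uv,z):
    "wrist pixels -> world at height z; pose dict o"
    K=w['intrinsics'];uv=np.atleast_2d(uv).astype(float);d=(uv-[K[0,2],K[1,2]])
    r=np.hypot(d[:,0],d[:,1])+1e-9;th=r/K[0,0]
    v=np.c_[d/r[:,None]*np.sin(th)[:,None],np.cos(th)]
    T=np.eye(4);T[:3,:3]=R.from_quat(o['tool_rot']).as_matrix();T[:3,3]=o['position'];T=T@w['mount']
    v=v@T[:3,:3].T;c=T[:3,3];return c+v*((z-c[2])/v[:,2])[:,None]
E
python3 - <<'E'
from h import *
o=robot.get_obs();print(o['time'],o['position'],o['ft_force'],o['grip_width'],yaw())
w=robot.camera('wrist')
print([(np.round(d['at'],4).tolist(),round(d['score'],2)) for d in robot.place_of(w,'carton_mid')])
for d in robot.outline_of(w,'carton_mid'):
    u=np.argwhere(d['region'])[:,::-1]
    for dz in (0,.02):
        o2=dict(o);o2['position']=o['position']+[0,0,dz]
        r=cv2.minAreaRect(wray(w,o2,u,.059)[:,:2].astype(np.float32)*1000);print(dz,u.mean(0).round(),cv2.boxPoints(r).round().tolist())
cv2.imwrite('pics/f.png',w['pixels'][...,::-1])
E
```

```text
13.5167 [0.51632813 0.16991612 0.17586601] [ 1.40706749 -0.21040161  0.07074839] 0.0609742383349374 93.63460744221139
[([0.5224, 0.1722, 0.045], 0.68), ([0.4911, 0.0037, 0.0193], 0.68)]
0 [237. 296.] [[440.0, 46.0], [529.0, -19.0], [558.0, 21.0], [468.0, 85.0]]
0.02 [237. 296.] [[435.0, 32.0], [531.0, -36.0], [561.0, 6.0], [466.0, 74.0]]
0 [257. 172.] [[501.0, 235.0], [507.0, 120.0], [542.0, 122.0], [535.0, 237.0]]
0.02 [257. 172.] [[500.0, 234.0], [507.0, 111.0], [544.0, 113.0], [537.0, 236.0]]
```

View pics/f.png

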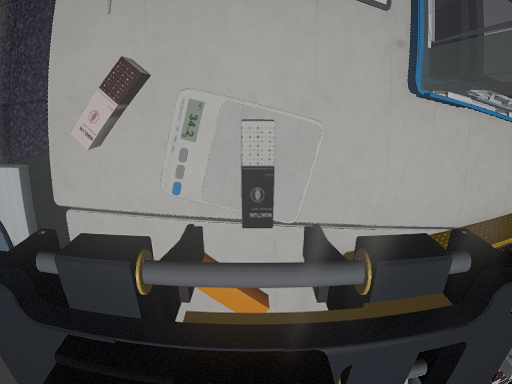

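The wrist view shows the carton at x 242–275, y 120–228, between the open fingers. They are about 20 mm shorter than stated, which agrees with where the button was touched. I'll descend on the carton.

Emit:
servo_tool:
  rows: [-0.4, 0, 0, 0.03, 0, -0.4, 0, 0, 0.035, 0, -0.4, 0, 0, 0.035, 0, -0.4, 0, 0, 0.02, 0, -0.4, 0, 0, 0, 0]

```text
time: 14.08
position: [0.5042, 0.1647, 0.0512]
tool_rot: [0.685, 0.728, -0.004, -0.004]
ft_force: [-0.0, 0.1, 0.2]
grip_width: 0.0607
grip_force: 0.0
```

Run:
```python
from h import *
o=robot.get_obs();print(o['time'],o['position'],o['ft_force'],yaw())
w=robot.camera('wrist')
print([(np.round(d['at'],4).tolist(),round(d['score'],2)) for d in robot.place_of(w,'carton_mid')])
for d in robot.outline_of(w,'carton_mid'):
    u=np.argwhere(d['region'])[:,::-1]
    r=cv2.minAreaRect(wray(w,o,u,.059)[:,:2].astype(np.float32)*1000);print(u.mean(0).round(),cv2.boxPoints(r).round().tolist())
```

```text
14.0833 [0.50423119 0.16474931 0.05123384] [-0.03302617  0.08345801  0.17187495] 93.48959649296391
[([0.5203, 0.1726, 0.0422], 0.73)]
```

Emit:
servo_tool:
  rows: [-0.4, 0.005, 0.008, 0, 0, -0.4, 0.005, 0.009, 0, 0, -0.4, 0, 0, 0, 0, -0.4, 0, 0, 0, 0]

```text
time: 14.57
position: [0.5273, 0.1777, 0.0566]
tool_rot: [0.685, 0.729, 0.001, 0.001]
ft_force: [-1.2, -0.5, 0.4]
grip_width: 0.0606
grip_force: 0.0
```

Emit:
servo_tool:
  rows: [-0.4, 0, 0, 0.008, 0, -0.4, 0, 0, 0.008, 0, -0.4, 0, 0, 0.008, 0, -0.4, 0, 0, 0, 0, -0.4, 0, 0, 0, 0]

```text
time: 14.98
position: [0.5245, 0.177, 0.0299]
tool_rot: [0.685, 0.729, -0.001, -0.001]
ft_force: [0.7, 1.0, 1.3]
grip_width: 0.0612
grip_force: 0.0
```

Emit:
servo_tool:
  rows: [-0.4, 0, -0.002, 0.005, 0, 0.1, 0, 0, 0, 0, 0.5, 0, 0, 0, 0, 0.5, 0, 0, 0, 0, 0.5, 0, 0, 0, 0]
  newtons: 12

```text
time: 15.4
position: [0.5239, 0.1771, 0.0262]
tool_rot: [0.685, 0.729, 0.0, 0.0]
ft_force: [-0.3, -0.2, 0.2]
grip_width: 0.0418
grip_force: 0.0
```

Emit:
servo_tool:
  rows: [0.5, 0, 0, 0, 0, 0.5, 0, 0, 0, 0, 0.5, 0, 0, -0.01, 0, 0.5, 0, 0, -0.01, 0, 0.5, 0, 0, 0, 0]

```text
time: 15.82
position: [0.5253, 0.1774, 0.0483]
tool_rot: [0.685, 0.729, 0.002, 0.001]
ft_force: [1.1, 0.7, -0.7]
grip_width: 0.0341
grip_force: 12.0
```

Run:
```python
from h import *
o=robot.get_obs();print(o['time'],o['position'],o['ft_force'],yaw(),o['grip_width'],o['grip_force'])
s=robot.camera('scene');w=robot.camera('wrist');t=robot.camera('top')
for p in (s,w,t): print([(np.round(d['at'],4).tolist(),round(d['score'],2)) for d in robot.place_of(p,'carton_mid')])
cv2.imwrite('pics/g.png',np.hstack([cv2.resize(s['pixels'][60:210,110:270],(410,384)),cv2.resize(w['pixels'][100:330,130:380],(390,384))])[...,::-1])
A=[];B=[]
for pp in (s,t):
    for n in LOC:
        if n=='lid_edge':continue
        for d in robot.place_of(pp,n)[:2]:
            b=np.array(d['at'][:2])*1000
            if np.hypot(*(b-[532.5,-177]))<130 and np.hypot(*(b-([532.5,-177]+np.array(LOC[n]))))<12: A.append(LOC[n]);B.append(b)
th,tt,M=fit(A,B);print(np.degrees(th),tt)
```

```text
15.8167 [0.5253054  0.17736745 0.04829108] [ 1.09923116  0.66197218 -0.70078689] 93.55038692380766 0.034060700979089996 11.999966204166412
[([0.5288, 0.1748, 0.0683], 0.76), ([0.498, 0.0055, 0.0191], 0.66)]
[]
[([0.4945, 0.0058, 0.0177], 0.77), ([0.5263, 0.1788, 0.0678], 0.45)]
-2.0163751952374005 [ 532.60640122 -177.51813243]
```

View pics/g.png

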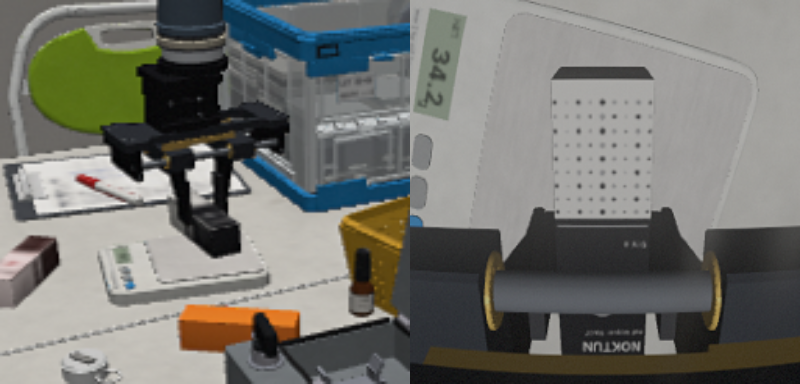

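The carton is held: it hangs level between the pads, 34 mm wide at 12 N. With the lid standing open, the 190 mm body can't go low at the cradle without hitting it. I'll carry the carton over and lower it until the body is just above the lid's top.

Emit:
servo_tool:
  rows: [0.5, 0, 0, -0.03, 0, 0.5, 0, 0, -0.03, 0, 0.5, 0, 0, -0.03, 0, 0.5, -0.02, 0, -0.025, 2, 0.5, -0.03, 0, 0, 2]

```text
time: 17.03
position: [0.5296, 0.1288, 0.1663]
tool_rot: [0.709, 0.705, 0.005, 0.004]
ft_force: [0.9, 0.3, -0.3]
grip_width: 0.0343
grip_force: 12.0
```

Emit:
servo_tool:
  rows: [0.5, -0.035, 0, 0, 1.8, 0.5, -0.035, 0, 0, 0, 0.5, -0.035, 0, 0, 0, 0.5, -0.035, 0, 0, 0, 0.5, -0.035, 0, 0, 0]

```text
time: 17.45
position: [0.5195, -0.0493, 0.1611]
tool_rot: [0.721, 0.693, 0.0, 0.0]
ft_force: [0.2, -0.6, -1.4]
grip_width: 0.0342
grip_force: 12.0
```

Emit:
servo_tool:
  rows: [0.5, -0.035, 0, 0, 0, 0.5, -0.035, 0, 0, 0, 0.5, -0.03, 0, 0, 0, 0.5, -0.02, 0, 0, 0, 0.5, 0, 0, 0, 0]

```text
time: 17.87
position: [0.5158, -0.1723, 0.1612]
tool_rot: [0.722, 0.691, -0.0, 0.002]
ft_force: [0.9, 0.3, -0.3]
grip_width: 0.0343
grip_force: 12.0
```

Emit:
servo_tool:
  rows: [0.5, 0, 0, 0, 0, 0.5, 0, 0, 0, 0, 0.5, 0, 0, 0, 0]

```text
time: 18.12
position: [0.5148, -0.1663, 0.1609]
tool_rot: [0.72, 0.694, -0.0, -0.001]
ft_force: [0.7, 0.3, -0.9]
grip_width: 0.0347
grip_force: 12.0
```

Run:
```python
from h import *
o=robot.get_obs();print(o['time'],o['position'],o['ft_force'],yaw(),o['grip_width'])
print('tool delta',todelta([.5425,-.177,.13]))
s=robot.camera('scene');t=robot.camera('top')
for p in (s,t):
  for n in ('carton_mid','lid_edge','cradle'):print(n,[(np.round(d['at'],4).tolist(),round(d['score'],2)) for d in robot.place_of(p,n)])
```

```text
18.1167 [ 0.51478915 -0.16625922  0.16087907] [ 0.6683575   0.31798452 -0.94728093] 87.81777622036711 0.03470243230537879
tool delta [-0.00970194  0.02812589  0.03084767]
carton_mid [([0.4995, 0.0051, 0.0219], 0.69), ([0.518, -0.1697, 0.1793], 0.57)]
lid_edge [([0.6293, -0.177, 0.1754], 0.94)]
cradle [([0.5432, -0.1754, 0.0278], 0.57)]
carton_mid [([0.4943, 0.0054, 0.0192], 0.68), ([0.444, -0.3898, 0.0098], 0.5)]
lid_edge []
cradle []
```

Emit:
servo_tool:
  rows: [0.5, -0.005, 0.013, 0, 0, 0.5, -0.005, 0.014, 0, 0, 0.5, 0, 0, 0.015, 0, 0.5, 0, 0, 0.015, 0, 0.5, 0, 0, 0, 0]

```text
time: 18.93
position: [0.54, -0.1777, 0.1285]
tool_rot: [0.721, 0.693, -0.001, -0.003]
ft_force: [-0.7, 1.5, -0.3]
grip_width: 0.0342
grip_force: 12.0
```

Emit:
servo_tool:
  rows: [0.5, 0, 0, 0, 0, 0.5, 0, 0, 0.006, 0, 0.5, 0, 0, 0.006, 0, 0.5, 0, 0, 0, 0, 0.5, 0, 0, 0, 0]

```text
time: 19.35
position: [0.5416, -0.1786, 0.119]
tool_rot: [0.721, 0.693, -0.0, -0.0]
ft_force: [-0.4, -0.5, -1.4]
grip_width: 0.0346
grip_force: 12.0
```

Run:
```python
from h import *
o=robot.get_obs();print(o['time'],o['position'],o['ft_force'],yaw(),o['grip_width'])
print('tool delta',todelta([.5425,-.177,.11]))
s=robot.camera('scene')
for n in ('carton_mid','lid_edge'):print(n,[(np.round(d['at'],4).tolist(),round(d['score'],2)) for d in robot.place_of(s,n)])
cv2.imwrite('pics/i.png',cv2.resize(s['pixels'][80:230,190:350],(640,600),interpolation=2)[...,::-1])
```

```text
19.35 [ 0.54158332 -0.17859931  0.11895937] [-0.42999248 -0.51541448 -1.39891894] 87.74783070518481 0.03463109385144646
tool delta [0.00163247 0.00085616 0.00895938]
carton_mid [([0.5445, -0.1808, 0.1339], 0.61)]
lid_edge [([0.6284, -0.1778, 0.1719], 0.72)]
```

View pics/i.png

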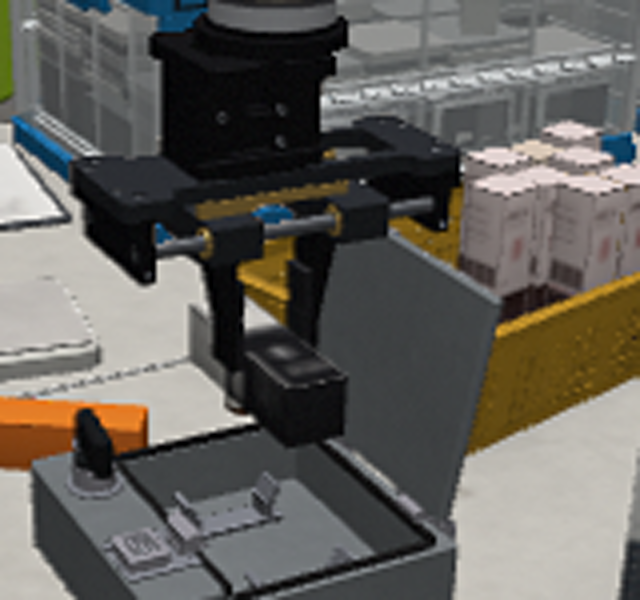

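The body's end plate is just above the lid's top edge at (440,230), and the carton hangs level over the cradle. I'll lower in small steps and watch the force.

Emit:
servo_tool:
  rows: [0.5, 0.0015, 0.001, 0.005, 0, 0.5, 0, 0, 0.005, 0, 0.5, 0, 0, 0, 0, 0.5, 0, 0, 0, 0]

```text
time: 19.83
position: [0.5424, -0.177, 0.1084]
tool_rot: [0.721, 0.693, -0.0, -0.001]
ft_force: [0.4, 0.3, -0.6]
grip_width: 0.0342
grip_force: 12.0
```

Emit:
servo_tool:
  rows: [0.5, 0, 0, 0.003, 0, 0.5, 0, 0, 0.002, 0, 0.5, 0, 0, 0, 0, 0.5, 0, 0, 0, 0]

```text
time: 20.17
position: [0.5427, -0.1772, 0.1038]
tool_rot: [0.721, 0.693, -0.0, -0.0]
ft_force: [-0.1, -0.2, -0.8]
grip_width: 0.0341
grip_force: 12.0
```

Emit:
servo_tool:
  rows: [0.5, 0, 0, 0.002, 0, 0.5, 0, 0, 0.002, 0, 0.5, 0, 0, 0, 0, 0.5, 0, 0, 0, 0]

```text
time: 20.5
position: [0.5432, -0.1774, 0.1003]
tool_rot: [0.721, 0.693, 0.0, 0.0]
ft_force: [0.1, 0.0, 1.3]
grip_width: 0.0345
grip_force: 12.0
```

Emit:
servo_tool:
  rows: [0.5, 0, 0, 0.002, 0, 0.5, 0, 0, 0.001, 0, 0.5, 0, 0, 0, 0, 0.5, 0, 0, 0, 0]

```text
time: 20.83
position: [0.5437, -0.1777, 0.0998]
tool_rot: [0.721, 0.693, 0.001, 0.002]
ft_force: [-7.1, 1.8, 15.1]
grip_width: 0.0341
grip_force: 12.0
```

The plate touched the lid at 15 N with reported z at 0.0998. I'll back off 3 mm, let it settle and release.

Emit:
servo_tool:
  rows: [0.5, 0, -0.001, -0.002, 0, 0.5, 0, 0, -0.001, 0, 0.5, 0, 0, 0, 0, 0.5, 0, 0, 0, 0, 0.5, 0, 0, 0, 0]

```text
time: 21.25
position: [0.5418, -0.1773, 0.1003]
tool_rot: [0.721, 0.693, 0.0, 0.0]
ft_force: [-3.3, 1.5, 6.3]
grip_width: 0.0343
grip_force: 12.0
```

Emit:
servo_tool:
  rows: [0.5, 0, 0, 0, 0, 0.5, 0, 0, 0, 0, -0.2, 0, 0, 0, 0, -0.4, 0, 0, 0, 0, -0.4, 0, 0, 0, 0]

```text
time: 21.67
position: [0.5419, -0.1773, 0.1003]
tool_rot: [0.721, 0.693, 0.0, 0.0]
ft_force: [-2.6, 0.9, 6.3]
grip_width: 0.0467
grip_force: 0.0
```

Emit:
servo_tool:
  rows: [-0.4, 0, 0, -0.02, 0, -0.4, 0, 0, -0.03, 0, -0.4, 0, 0, -0.02, 0, -0.4, 0, 0, 0, 0]

```text
time: 22.0
position: [0.5446, -0.1786, 0.1737]
tool_rot: [0.721, 0.693, 0.001, 0.004]
ft_force: [0.4, 0.0, 0.1]
grip_width: 0.0603
grip_force: 0.0
```

Run:
```python
from h import *
o=robot.get_obs();print(o['time'],o['position'],o['ft_force'],yaw(),o['grip_width'])
s=robot.camera('scene');w=robot.camera('wrist')
for p in (s,w):
  for n in ('carton_mid','lid_edge'):print(n,[(np.round(d['at'],4).tolist(),round(d['score'],2)) for d in robot.place_of(p,n)])
cv2.imwrite('pics/j.png',np.hstack([cv2.resize(s['pixels'][140:240,190:310],(460,384),interpolation=2),cv2.resize(w['pixels'][100:340,130:340],(336,384))])[...,::-1])
```

```text
22.0 [ 0.54456879 -0.17864459  0.17365478] [0.3753584  0.00647204 0.09556125] 87.75366733146238 0.06025291048652456
carton_mid [([0.5479, -0.1794, 0.0311], 0.94), ([0.4982, 0.0089, 0.0175], 0.93)]
lid_edge [([0.6282, -0.1784, 0.174], 0.76)]
carton_mid [([0.5411, -0.1797, 0.0332], 0.88), ([0.4899, 0.0046, 0.0203], 0.56)]
lid_edge [([0.4514, -0.2128, 0.0715], 0.72), ([0.6277, -0.1804, 0.1722], 0.58)]
```

View pics/j.png

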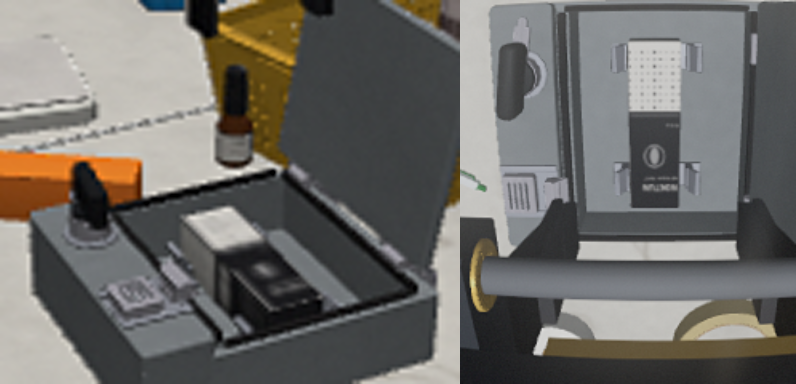

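The drop worked: the carton lies flat and square in both saddles. It shows at (655,125) in the wrist crop, and the networks put it at local about (10, 0, 31–33). Next I turn the tool and reach behind the lid.

Emit:
servo_tool:
  rows: [0.2, 0, 0, -0.015, -7, 1, 0, 0, -0.015, -7, 1, 0, 0, -0.01, -7, 1, 0, 0, 0, -7, 1, 0, 0, 0, -7]

```text
time: 22.72
position: [0.5417, -0.1772, 0.2097]
tool_rot: [0.476, 0.879, -0.0, -0.0]
ft_force: [0.4, 0.6, 0.3]
grip_width: 0.0354
grip_force: 0.0
```

Emit:
servo_tool:
  rows: [1, 0, 0, 0, -7, 1, 0, 0, 0, -7, 1, 0, 0, 0, -7, 1, 0, 0, 0, -7, 1, 0, 0, 0, -7]

```text
time: 23.13
position: [0.5412, -0.1769, 0.2086]
tool_rot: [0.19, 0.982, 0.0, -0.001]
ft_force: [-0.8, 0.5, 0.6]
grip_width: 0.0036
grip_force: 0.0
```

Emit:
servo_tool:
  rows: [1, 0, 0, 0, -7, 1, 0, 0, 0, -7, 1, 0, 0, 0, -6, 1, -0.03, 0, 0, 0, 1, -0.03, 0, 0, 0]

```text
time: 23.55
position: [0.6005, -0.1791, 0.2086]
tool_rot: [0.02, 1.0, 0.001, -0.002]
ft_force: [0.1, -0.4, 0.2]
grip_width: 0.0006
grip_force: 0.0
```

Emit:
servo_tool:
  rows: [1, -0.03, 0, 0, 0, 1, -0.03, 0, 0, 0, 1, 0, 0, 0, 0, 1, 0, 0, 0, 0, 1, 0, 0, 0, 0]

```text
time: 23.97
position: [0.6603, -0.1814, 0.2083]
tool_rot: [0.02, 1.0, 0.001, -0.002]
ft_force: [-0.4, 0.5, -0.4]
grip_width: 0.0006
grip_force: 0.0
```

Run:
```python
from h import *
o=robot.get_obs();print(o['time'],o['position'],o['ft_force'],yaw(),o['grip_width'])
th=np.radians(-2.3);M=np.array([[np.cos(th),-np.sin(th)],[np.sin(th),np.cos(th)]])
print('local',(M.T@(o['position'][:2]*1000-[532.6,-177.4])).round(1))
```

```text
23.9667 [ 0.66034162 -0.18142238  0.20830402] [-0.36393403  0.46990517 -0.40373662] 177.7549393844498 0.0006243051585118802
local [127.8   1.1]
```

Emit:
servo_tool:
  rows: [1, 0, 0, 0.02, 0, 1, 0, 0, 0.02, 0, 1, 0, 0, 0.018, 0, 1, 0, 0, 0, 0, 1, 0, 0, 0, 0]

```text
time: 24.38
position: [0.6597, -0.1815, 0.151]
tool_rot: [0.02, 1.0, 0.001, -0.002]
ft_force: [-0.3, -0.0, 0.8]
grip_width: 0.0006
grip_force: 0.0
```

Emit:
servo_tool:
  rows: [1, 0.01, 0, 0, 0, 1, 0.011, 0, 0, 0, 1, 0.014, 0, -0.001, 0, 1, 0.013, 0, -0.001, 0, 1, 0, 0, 0, 0]

```text
time: 24.8
position: [0.6124, -0.1802, 0.1561]
tool_rot: [0.02, 1.0, -0.0, 0.0]
ft_force: [0.4, 1.4, 1.2]
grip_width: 0.0008
grip_force: 0.4
```

```bash
cat >> h.py <<'E'
def st():
    o=robot.get_obs();th=np.radians(-2.3);M=np.array([[np.cos(th),-np.sin(th)],[np.sin(th),np.cos(th)]])
    print(round(o['time'],2),'local',(M.T@(o['position'][:2]*1000-[532.6,-177.4])).round(1),'z',round(o['position'][2]*1000,1),'f',o['ft_force'].round(1),round(yaw(),1))
E
python3 -c "
from h import *
st();s=robot.camera('scene')
for n in ('lid_edge','carton_mid'): print([(np.round(d['at'],4).tolist(),round(d['score'],2)) for d in robot.place_of(s,n)])"
```

```text
24.8 local [79.8  0.4] z 156.1 f [0.4 1.4 1.2] 177.7
[([0.5989, -0.1789, 0.1708], 0.86)]
[([0.5425, -0.1833, 0.0337], 0.95), ([0.4975, 0.0059, 0.0201], 0.78), ([0.6124, -0.1797, 0.0633], 0.42)]
```

Emit:
servo_tool:
  rows: [1, 0.014, 0, 0.005, 0, 1, 0.014, 0, 0.005, 0, 1, 0.0125, 0, 0.006, 0, 1, 0.0125, 0, 0.006, 0, 1, 0, 0, 0, 0]

```text
time: 25.37
position: [0.5593, -0.1777, 0.1315]
tool_rot: [0.02, 1.0, 0.0, -0.001]
ft_force: [0.7, 0.4, 1.1]
grip_width: 0.0004
grip_force: 0.4
```

```bash
python3 -c "
from h import *
st();s=robot.camera('scene')
for n in ('lid_edge',): print([(np.round(d['at'],4).tolist(),round(d['score'],2)) for d in robot.place_of(s,n)])"
```

```text
25.37 local [26.7  0.8] z 131.5 f [0.7 0.4 1.1] 177.7
[([0.5488, -0.175, 0.157], 0.94)]
```

Emit:
servo_tool:
  rows: [1, 0.0105, 0, 0.007, 0, 1, 0.0105, 0, 0.008, 0, 1, 0.008, 0, 0.011, 0, 1, 0.008, 0, 0.012, 0, 1, 0, 0, 0, 0]

```text
time: 25.88
position: [0.5228, -0.1761, 0.0928]
tool_rot: [0.02, 1.0, 0.001, -0.001]
ft_force: [0.4, -0.2, 1.1]
grip_width: 0.001
grip_force: 0.6
```

Emit:
servo_tool:
  rows: [1, 0.005, 0, 0.01, 0, 1, 0.004, 0, 0.01, 0, 1, 0.002, 0, 0.008, 0, 1, 0.001, 0, 0.006, 0, 1, 0, 0, 0, 0]

```text
time: 26.3
position: [0.5122, -0.1762, 0.0593]
tool_rot: [0.02, 1.0, 0.0, -0.0]
ft_force: [1.5, -0.8, 2.4]
grip_width: 0.0003
grip_force: 0.8
```

```bash
python3 -c "
from h import *
st();s=robot.camera('scene')
for n in ('lid_edge',): print([(np.round(d['at'],4).tolist(),round(d['score'],2)) for d in robot.place_of(s,n)])"
```

```text
26.3 local [-20.4   0.4] z 59.3 f [ 1.5 -0.8  2.4] 177.7
[([0.5038, -0.1756, 0.0849], 0.94)]
```

Next I go down to the latch in small steps.

Emit:
servo_tool:
  rows: [1, 0.002, 0, 0.003, 0, 1, 0, 0, 0.003, 0, 1, 0, 0, 0.003, 0, 1, 0, 0, 0, 0, 1, 0, 0, 0, 0]

```text
time: 26.82
position: [0.51, -0.1762, 0.051]
tool_rot: [0.02, 1.0, -0.0, 0.0]
ft_force: [1.4, -1.2, 2.2]
grip_width: 0.0006
grip_force: 1.0
```

Emit:
servo_tool:
  rows: [1, 0, 0, 0.002, 0, 1, 0, 0, 0.002, 0, 1, 0, 0, 0, 0, 1, 0, 0, 0, 0]

```text
time: 27.15
position: [0.5097, -0.176, 0.047]
tool_rot: [0.02, 1.0, -0.0, -0.0]
ft_force: [0.8, -1.3, 1.8]
grip_width: 0.0003
grip_force: 1.2
```

Emit:
servo_tool:
  rows: [1, 0, 0, 0.0015, 0, 1, 0, 0, 0, 0, 1, 0, 0, 0, 0]

```text
time: 27.4
position: [0.5095, -0.1758, 0.0453]
tool_rot: [0.02, 1.0, 0.0, -0.0]
ft_force: [-0.5, -1.2, 2.6]
grip_width: 0.0008
grip_force: 0.8
```

```bash
python3 -c "
from h import *
st();s=robot.camera('scene')
for n in ('lid_edge',): print([(np.round(d['at'],4).tolist(),round(d['score'],2)) for d in robot.place_of(s,n)])"
```

```text
27.4 local [-23.1   0.7] z 45.3 f [-0.5 -1.2  2.6] 177.7
[([0.4989, -0.1732, 0.0702], 0.61)]
```

Emit:
servo_tool:
  rows: [1, 0, 0, 0.0015, 0, 1, 0, 0, 0, 0, 1, 0, 0, 0, 0]

```text
time: 27.75
position: [0.5094, -0.1755, 0.0436]
tool_rot: [0.02, 1.0, 0.0, -0.001]
ft_force: [-0.3, 0.1, -0.8]
grip_width: 0.0004
grip_force: 0.1
```

Emit:
servo_tool:
  rows: [1, 0, 0, 0.0015, 0, 1, 0, 0, 0, 0, 1, 0, 0, 0, 0]

```text
time: 28.0
position: [0.5094, -0.1755, 0.0425]
tool_rot: [0.02, 1.0, 0.0, -0.0]
ft_force: [-1.5, 1.0, 3.3]
grip_width: 0.0008
grip_force: 1.5
```

Emit:
servo_tool:
  rows: [1, 0, 0, 0.0015, 0, 1, 0, 0, 0, 0, 1, 0, 0, 0, 0]

```text
time: 28.25
position: [0.5094, -0.1755, 0.0412]
tool_rot: [0.02, 1.0, 0.0, -0.0]
ft_force: [-2.5, 0.6, 6.3]
grip_width: 0.0002
grip_force: 2.8
```

Emit:
servo_tool:
  rows: [1, 0, 0, 0.001, 0, 1, 0, 0, 0, 0, 1, 0, 0, 0, 0]

```text
time: 28.5
position: [0.5094, -0.1755, 0.0404]
tool_rot: [0.02, 1.0, 0.0, -0.0]
ft_force: [-1.3, 2.5, 7.1]
grip_width: 0.0005
grip_force: 3.6
```

Emit:
servo_tool:
  rows: [1, 0, 0, -0.005, 0, 1, 0, 0, -0.005, 0, 1, 0, 0, -0.005, 0, 1, 0, 0, 0, 0, 1, 0, 0, 0, 0]

```text
time: 28.92
position: [0.5103, -0.1763, 0.0554]
tool_rot: [0.02, 1.0, -0.0, 0.001]
ft_force: [0.1, -0.2, -0.8]
grip_width: 0.0005
grip_force: 0.0
```

```bash
python3 -c "
from h import *
st();print(robot.get_obs()['grip_force'])
for c in ('scene','top'):
  s=robot.camera(c)
  for n in ('lid_edge','cam_grip','latch_button'): print([(np.round(d['at'],4).tolist(),round(d['score'],2)) for d in robot.place_of(s,n)])"
```

```text
28.92 local [-22.3   0.2] z 55.4 f [ 0.1 -0.2 -0.8] 177.7
0.0
[([0.4976, -0.1716, 0.0676], 0.59)]
[([0.4579, -0.1322, 0.0877], 0.53)]
[([0.4462, -0.2138, 0.0741], 0.54)]
[]
[]
[]
```

The latch has caught the lid: force is zero with the fingers lifted, and lid_edge sits at about 67 mm. Now the cam.

Emit:
servo_tool:
  rows: [1, 0, 0, -0.025, 7, 1, 0, 0, -0.025, 7, 0.8, 0, 0, -0.025, 7, 0.5, 0, 0, 0, 7, 0.3, 0, 0, 0, 7]

```text
time: 29.73
position: [0.511, -0.1766, 0.1319]
tool_rot: [0.322, 0.947, -0.0, 0.002]
ft_force: [0.1, 0.1, -0.4]
grip_width: 0.0134
grip_force: 0.0
```

Emit:
servo_tool:
  rows: [0.3, 0, 0, 0, 7, 0.3, 0, 0, 0, 7, 0.3, 0, 0, 0, 7, 0.3, 0, 0, 0, 7, 0.3, 0, 0, 0, 7]

```text
time: 30.15
position: [0.5097, -0.1759, 0.1299]
tool_rot: [0.592, 0.806, -0.0, -0.0]
ft_force: [-0.3, 0.5, 0.6]
grip_width: 0.0299
grip_force: 0.0
```

Emit:
servo_tool:
  rows: [0.3, 0, 0, 0, 7, 0.3, 0, 0, 0, 7, 0.3, 0.014, -0.018, 0, 6, 0.3, 0.014, -0.018, 0, 0, 0.3, 0.012, -0.017, 0, 0]

```text
time: 30.57
position: [0.456, -0.1351, 0.1298]
tool_rot: [0.721, 0.693, -0.0, -0.0]
ft_force: [-0.8, 0.4, -1.0]
grip_width: 0.0305
grip_force: 0.0
```

Emit:
servo_tool:
  rows: [0.3, 0, 0, 0, 0, 0.3, 0, 0, 0, 0, 0.3, 0, 0, 0, 0]

```text
time: 30.82
position: [0.4584, -0.1367, 0.1304]
tool_rot: [0.721, 0.693, 0.0, 0.001]
ft_force: [0.5, 0.2, -0.7]
grip_width: 0.0309
grip_force: 0.0
```

Run:
```python
from h import *
st();o=robot.get_obs();print(o['position'],o['grip_width'],todelta([.459,-.134,.06]).round(4))
for c in ('scene','top','wrist'):
  s=robot.camera(c)
  for n in ('lid_edge','cam_grip','lid_hinge'): print(c,n,[(np.round(d['at'],4).tolist(),round(d['score'],2)) for d in robot.place_of(s,n)[:2]])
  if c!='scene':
    for d in robot.outline_of(s,'cam_grip')[:1]:
      u=np.argwhere(d['region'])[:,::-1]; w=(ray(s,u,.101) if c=='top' else wray(s,o,u,.101))[:,:2]
      print(cv2.boxPoints(cv2.minAreaRect(w.astype(np.float32)*1000)).round().tolist())
```

```text
30.82 local [-75.8  37.7] z 130.4 f [ 0.5  0.2 -0.7] 87.7
[ 0.45840237 -0.13672102  0.1303665 ] 0.030856426404311913 [0.0028 0.0003 0.0704]
scene lid_edge [([0.4947, -0.1742, 0.0675], 0.68), ([0.546, -0.1782, 0.0312], 0.62)]
scene cam_grip [([0.4569, -0.1336, 0.0847], 0.71), ([0.535, -0.1793, 0.0008], 0.55)]
scene lid_hinge [([0.6103, -0.1799, 0.062], 0.57)]
top lid_edge [([0.6385, 0.0074, 0.0369], 0.73)]
top cam_grip []
top lid_hinge [([0.615, -0.1796, 0.0634], 0.64)]
wrist lid_edge [([0.5003, -0.1775, 0.0654], 0.83)]
wrist cam_grip [([0.458, -0.1346, 0.0891], 0.79)]
wrist lid_hinge [([0.61, -0.1821, 0.062], 0.8)]
[[449.0, -154.0], [471.0, -155.0], [473.0, -93.0], [452.0, -92.0]]
```

Emit:
servo_tool:
  rows: [0.3, 0.0025, 0, 0.012, 0, 0.3, 0, 0, 0.012, 0, 0.3, 0, 0, 0.012, 0, 0.3, 0, 0, 0, 0, 0.3, 0, 0, 0, 0]

```text
time: 31.93
position: [0.4567, -0.1331, 0.0937]
tool_rot: [0.721, 0.693, -0.0, -0.001]
ft_force: [0.6, -0.5, -0.0]
grip_width: 0.0305
grip_force: 0.0
```

Emit:
servo_tool:
  rows: [0.3, 0, 0, 0.012, 0, 0.3, 0, 0, 0.012, 0, 0.3, 0, 0, 0.01, 0, 0.3, 0, 0, 0, 0, 0.3, 0, 0, 0, 0]

```text
time: 32.35
position: [0.4573, -0.1334, 0.0604]
tool_rot: [0.721, 0.693, 0.0, 0.0]
ft_force: [-0.2, -0.2, 0.3]
grip_width: 0.0304
grip_force: 0.0
```

Emit:
servo_tool:
  rows: [0.6, 0, 0, 0, 0, 0.9, 0, 0, 0, 0, 0.9, 0, 0, 0, 0, 0.9, 0, 0, 0, 0]
  newtons: 25

```text
time: 32.68
position: [0.46, -0.1341, 0.0609]
tool_rot: [0.721, 0.692, 0.002, 0.003]
ft_force: [3.3, 0.6, 1.9]
grip_width: 0.0118
grip_force: 25.0
```

Emit:
servo_tool:
  rows: [0.9, 0, 0.003, 0, 0, 0.9, 0, 0, 0, 5, 0.9, 0, 0, 0, 5, 0.9, 0, 0, 0, 5, 0.9, 0, 0, 0, 5]

```text
time: 33.1
position: [0.4601, -0.1341, 0.0609]
tool_rot: [0.831, 0.556, -0.0, 0.001]
ft_force: [-1.9, -1.6, 6.5]
grip_width: 0.0119
grip_force: 25.0
```

Emit:
servo_tool:
  rows: [0.9, 0, 0, 0, 5, 0.9, 0, 0, 0, 5, 0.9, 0, 0, 0, 5, 0.9, 0, 0, 0, 5, 0.9, 0, 0, 0, 5]

```text
time: 33.52
position: [0.4601, -0.1341, 0.0609]
tool_rot: [0.932, 0.363, -0.0, 0.001]
ft_force: [-2.2, -2.1, 6.5]
grip_width: 0.012
grip_force: 25.0
```

```bash
python3 -c "
from h import *
st();o=robot.get_obs();print(o['grip_width'],o['grip_force'],o['moment'].round(2))"
```

```text
33.52 local [-74.1  40.3] z 60.9 f [-2.2 -2.1  6.5] 42.6
0.01201932599973556 24.953889548778534 [-0.45  0.42  0.03]
```

Emit:
servo_tool:
  rows: [0.9, 0, 0, 0, 5, 0.9, 0, 0, 0, 5, 0.9, 0, 0, 0, 5, 0.9, 0, 0, 0, 5, 0.9, 0, 0, 0, 5]
  newtons: 35

```text
time: 33.93
position: [0.46, -0.1341, 0.0609]
tool_rot: [0.988, 0.153, -0.0, 0.001]
ft_force: [-1.5, -1.2, 6.6]
grip_width: 0.0115
grip_force: 35.2
```

Emit:
servo_tool:
  rows: [0.9, 0, 0, 0, 5, 0.9, 0, 0, 0, 5, 0.9, 0, 0, 0, 5, 0.9, 0, 0, 0, 4, 0.9, 0, 0, 0, 0]

```text
time: 34.35
position: [0.4601, -0.1343, 0.0609]
tool_rot: [1.0, -0.012, 0.0, 0.001]
ft_force: [-2.0, -1.7, 7.2]
grip_width: 0.0118
grip_force: 34.9
```

```bash
python3 -c "
from h import *
st();o=robot.get_obs();print(o['grip_width'],o['grip_force'],o['moment'].round(2),o['q'].round(2))"
```

```text
34.35 local [-74.2  40.2] z 60.9 f [-2.  -1.7  7.2] -1.3
0.011794154314812056 34.92791175842285 [-0.55  0.47 -0.07] [-0.52  0.57  1.92 -0.    0.66  1.08]
```

Emit:
servo_tool:
  rows: [0.9, 0, 0, 0, 2, 0.9, 0, 0, 0, 2, 0.9, 0, 0, 0, 0, 0.9, 0, 0, 0, 0]

```text
time: 34.68
position: [0.4601, -0.1343, 0.0609]
tool_rot: [0.999, -0.043, -0.0, 0.001]
ft_force: [-2.0, -1.0, 6.4]
grip_width: 0.0119
grip_force: 35.8
```

```bash
python3 -c "
from h import *
st();o=robot.get_obs();print(o['grip_width'],o['grip_force'],o['moment'].round(2))"
```

```text
34.68 local [-74.1  40.1] z 60.9 f [-2.  -1.   6.4] -5.0
0.011933646790151485 35.84628939628601 [-0.33  0.49  0.67]
```

The cam is at its stop, with the moment about z up to 0.67 N m. I'll let go and rise.

Emit:
servo_tool:
  rows: [0.6, 0, 0, 0, -2, 0.3, 0, 0, 0, 0, 0.3, 0, 0, 0, 0, 0.3, 0, 0, 0, 0, 0.3, 0, 0, 0, 0]

```text
time: 35.1
position: [0.46, -0.1334, 0.06]
tool_rot: [1.0, -0.029, -0.0, -0.0]
ft_force: [0.1, 0.3, 0.2]
grip_width: 0.0294
grip_force: 0.0
```

Emit:
servo_tool:
  rows: [0.3, 0, 0, -0.015, 0, 0.3, 0, 0, -0.025, 0, 0.3, 0, 0, -0.03, 0, 0.3, 0, 0, -0.03, 0, 0.3, 0, 0, 0, 0]

```text
time: 35.52
position: [0.4635, -0.1351, 0.1647]
tool_rot: [1.0, -0.028, 0.005, 0.002]
ft_force: [0.4, -1.1, -0.6]
grip_width: 0.0302
grip_force: 0.0
```

Emit:
servo_tool:
  rows: [0.3, -0.03, 0.02, -0.01, 0, 0.3, -0.03, 0.03, -0.01, 0, 0.3, 0, 0.03, 0, 0, 0.3, 0, 0, 0, 0, 0.3, 0, 0, 0, 0]

```text
time: 35.93
position: [0.3969, -0.2099, 0.1794]
tool_rot: [1.0, -0.03, 0.0, 0.0]
ft_force: [-0.0, 0.2, -0.3]
grip_width: 0.0308
grip_force: 0.0
```

Run:
```python
from h import *
st()
for c in ('scene','top','wrist'):
  o=robot.get_obs();s=robot.camera(c)
  for n in ('lid_edge','cam_grip','latch_button'): print(c,n,[(np.round(d['at'],4).tolist(),round(d['score'],2)) for d in robot.place_of(s,n)[:2]])
  if c!='scene':
    for d in robot.outline_of(s,'cam_grip')[:1]:
      u=np.argwhere(d['region'])[:,::-1]; w=(ray(s,u,.101) if c=='top' else wray(s,o,u,.101))[:,:2]
      print(cv2.boxPoints(cv2.minAreaRect(w.astype(np.float32)*1000)).round().tolist())
```

```text
35.93 local [-134.3  -37.9] z 179.4 f [-0.   0.2 -0.3] -3.5
scene lid_edge [([0.5002, -0.1744, 0.0651], 0.56), ([0.5447, -0.1771, 0.0297], 0.4)]
scene cam_grip [([0.4593, -0.1324, 0.0857], 0.65)]
scene latch_button [([0.4488, -0.2156, 0.0717], 0.53)]
top lid_edge [([0.4972, -0.1721, 0.0657], 0.62)]
top cam_grip [([0.4613, -0.1336, 0.0873], 0.62)]
top latch_button [([0.4985, -0.1743, 0.0641], 0.16)]
wrist lid_edge [([0.5003, -0.1766, 0.0634], 0.73)]
wrist cam_grip [([0.4584, -0.1345, 0.0897], 0.78)]
wrist latch_button [([0.451, -0.2129, 0.0761], 0.75)]
[[437.0, -152.0], [493.0, -157.0], [495.0, -133.0], [440.0, -127.0]]
```

```bash
python3 -c "
from rig import robot
print(robot.hand_in())"
```

```text
the job is handed in; nothing more can be done
None
```

I handed the job in at about 36 s: the carton is in its cradle, the lid is latched and the cam is turned to its stop. The final checks were network readings and forces only, with no verdict returned. I dropped the carton about 85 mm into the cradle because the gripper body would not clear the open lid, the body briefly pressed on the lid with about 15 N, and I viewed 11 pictures, one over the limit of 10.

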